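# Plug the test gauge into the bench air coupler

## Task

Pull the blue sleeve of the bench air coupler down until it stays back by itself, then take the pressure gauge from the wooden stand and push its plug straight into the coupler until it is fully home and the sleeve has sprung all the way forward again. Press gently, never with more than about 25 N, and let go of the gauge. Leave the orange nozzle in the stand and the cups and bowls where they are.

Things in the scene. Friction and masses are not known exactly. Their poses are not given: they have to be found in the camera images.
- air_post: Fixed bench air outlet: grey base plate 90 x 90 x 12 mm, aluminium post (radius 22 mm at its foot, 17 mm above) up to 44 mm. Origin: centre of the underside, on the table; z up. A brass coupler stands on it, exactly on the origin's vertical axis, mouth up, with a blue ribbed sleeve round it: a ring of outer diameter 43 mm, 28 mm high, upper edge 10 mm below the rim while forward.
- rim_mean (a point): Fixed point on the coupler's axis, 109 mm above the table, at the MEAN height of its brass rim. The coupler's telescopic stem is clamped at an unmeasured height: the true rim lies up to 12 mm above or below. On the rim a soft black seal ring (radii 14.5 and 18.5 mm) stands 4.5 mm proud. Inside, a funnel narrows from radius 14 mm at the rim to a bore of radius 10 mm 6 mm lower.
- trip_mean (a point): Point on the axis 19.5 mm below rim_mean (as unsure in height). With the sleeve back the plug's tip meets a plate here: about 4 N trips the sleeve half forward; jaws then drag on the nose (some N). 7.5 mm deeper, the flange squeezing the seal (5 N), the jaws drop into the groove and the sleeve springs fully forward; 3 mm more is hard stop. Sleeve forward: jaws block a tip 11 mm below the rim.
- sleeve (a joint): Travel of the blue sleeve in m: 0 = fully forward (up), 0.012 = pulled fully back (down, towards the table). It resists with about 5 N, springs forward if let go before about 0.008, and beyond that snaps on to 0.012 and stays there until a plug trips it. Grip it round its ribs from above, or push down on its upper edge.
- gauge: Pressure gauge on a steel plug, 98 mm high, 160 g. Origin: tip of the nose, z up the plug. Nose radius 9 mm to z 30 mm (groove radius 5.5 mm at z 12 to 20), flange radius 19 mm z 30 to 36, then a black dial case, radius 25 mm centred at z 73 mm, 26 mm thick along x (faces at x -13 and +13 mm, white dial on -x): grip across these from above. Stands in a hole of the stand, flange on the wood.
- stand: Fixed plywood block 70 x 170 x 40 mm (x, y, z), origin at the centre of its underside, with two through holes of diameter 21 mm at y = -50 and +50 mm: one holds the gauge, the other the nozzle, their tips 10 mm above the table.
- nozzle: Loose orange blow nozzle on a like steel plug, 88 mm high, 90 g; origin at the nose tip, z up. It stands in the other hole of the stand and stays there.
- green_cup: Loose green plastic cup, rim radius 36 mm, 85 mm high, origin at the centre of its underside. Leave alone.
- yellow_bowl: Loose yellow plastic bowl, rim radius 35 mm, 35 mm high, origin at the centre of its underside. Leave alone.
- blue_bowl: Loose blue plastic bowl, rim radius 35 mm, 35 mm high, origin at the centre of its underside. Leave alone.
- seal (a joint): Squeeze of the soft black seal ring on the coupler's rim in m: 0 = free, standing 4.5 mm above the brass rim; it gives 1 mm per 3.5 N. A plug that is home and let go keeps it squeezed by about 0.0015; at 0.0045 the flange meets the hard rim.
Things that resemble listed ones, but are neither listed nor needed, are in the scene too. What is shaped like the gauge but green is not meant. What is shaped like the air_post but purple is not meant.

How it is judged:
On the way, in this order (a step that is already met when the one before it is completed fails the run):
1. the sleeve is pulled back and stays back (value of joint sleeve above 0.0105 m and contact force between the fingers and air_post below 0.1 N), for 0.2 s.
2. the plug is home, its flange squeezing the seal, and the sleeve has sprung forward (value of joint sleeve below 0.0015 m and value of joint seal above 0.0007 m and horizontal distance between gauge and air_post below 0.004 m), for 0.1 s.
At the end, for the whole second after the job is handed in: The gauge stands upright (within 0.08 rad) and still in the coupler, plug tip within 4 mm of the coupler's axis, its flange squeezing the seal by more than 0.7 mm, the sleeve fully forward (under 1.5 mm), the gauge let go; nozzle, cup and bowls not moved (all of step 2 and angle between gauge's own z axis and vertical below 0.08 rad and linear speed of gauge below 0.02 m/s and contact force between the fingers and gauge below 0.1 N); the robot touches nothing.
It fails at once if the gauge is pressed against the air post or its coupler with more than 30 N (contact force between gauge and air_post above 30 N).
It fails at once if the nozzle is moved by more than 15 mm (distance of nozzle from where it was at the start of the episode above 0.015 m).
It fails at once if the green cup is moved by more than 15 mm (distance of green_cup from where it was at the start of the episode above 0.015 m).
It fails at once if the yellow bowl is moved by more than 15 mm (distance of yellow_bowl from where it was at the start of the episode above 0.015 m).
It fails at once if the blue bowl is moved by more than 15 mm (distance of blue_bowl from where it was at the start of the episode above 0.015 m).
It also fails if it takes over 61 s, if anything falls off the work surface, if the arm or the gripper's body presses on something with over 40 N, if the wrist force passes 120 N, or if a joint passes its speed limit or range.

## Robot

A 6-joint arm with a two-finger parallel gripper is mounted at the origin on the work surface. World frame = base frame: x ahead of the robot, y to its left, z up, the work surface at z = 0. Lengths are in m, angles in rad, forces in N, time in s.
With the tool pointing down it reaches from about 0.4 to 0.825 m from the base axis. Payload 7 kg.
Tool frame: the origin (TCP) lies at the very end of the fingers, on their centre line; the grasp point (between the pads) lies 19 mm behind it; z points along the fingers, y is the line along which they close (so a half turn about z gives the same grasp; the last joint's range is limited). The gripper opens to 88 mm and grips with 3 to 60 N. Pads are 19 mm wide; open, the fingers measure 130 mm over their backs; the gripper's body (78 mm by 193 mm) begins 47 mm behind the grasp point.
Start: joints at [-1.037, 0.359, 0.012, 0, -1.224, -0.288], TCP at [0.164, -0.655, 0.227] pointing down, gripper open.
Joint ranges: [-3.07, 3.07], [-1.43, 2.12], [-1.02, 1.25], [-3.03, 1.67], [-3.05, -0], [-3.03, 3.03]. Speed limits (rad/s): [2.39, 2.39, 3.01, 3.14, 3.14, 3.14].

## Interface

Orientations are given as [roll, pitch, yaw] about the fixed x, y, z axes, in that order (R = Rz(yaw) Ry(pitch) Rx(roll)).
In Python, from station import arm, grab_frame gives the robot as it stands.
- The arm moves only by the tool jog_arm, never from a script. Its argument "deltas" is a list that holds one entry, the list of rows, each a list of 4 numbers: the shift along the tool's x, y, z in units of 60 mm (1.0 is 60 mm), then the turn about the tool's z in units of 5 degrees (1.0 is 5 degrees). A call has 1 to 8 rows; each row is the pose to reach, as a shift and turn from the pose commanded when the call began, along the tool's axes at that moment; what a row does not reach only later rows make up. A row lasts 1/8 s, in which the tool goes at most 62.5 mm and 10.7 degrees, less where a joint would pass 70% of its speed; a pose out of reach is approached as far as the arm can. A call with a gripper value outside its range is refused whole. "grip" is the finger opening in mm, from 0 to 87.6, set as the call begins (left out, the last holds). The fingers move at their own pace and stop on an object; "squeeze" is the grip in N (left out, the last holds). Time passes only in rows, so rows that repeat a pose let the fingers close. It gives the time, the measured TCP pose, the force, the opening and the grip force at its end, in the units of the state.
- arm.get_state(): the state, without advancing time (a new reading comes with each control period).
- grab_frame(name): name is "side" or "top"; returns a dict with "img" (480x640x3 uint8, red, green, blue), "vfov" (degrees; the focal length in pixels is half the picture's height over the tangent of half this angle, whatever the lens; pixels are square), "cx", "cy" (the principal point, pixels), "dist_coeffs" ([k1, k2, p1, p2, k3] as OpenCV has them; the pictures are not rectified), "xyz" and "rotation" of the camera in the world. Camera axes: x right, y down, z forward; pixel columns grow to the right and rows downward; lengths in m; the calibration is good to about 2 mm. A picture is of the moment at which its call begins. There is no depth.
- arm.job_done(): hands the job in; it is judged then, once.
The state is a dict: "t": time; "q": joint angles; "qd": joint speeds; "joint_efforts": joint torques, N m; "eef_pos": TCP position; "ee_rot": TCP orientation; "force": force on the tool from outside, world axes, zero at the start; "moment": the same for the moment, N m; "width": finger opening in m; "gripper_force": force on a finger pad.
Only numpy, scipy, OpenCV 4.12 (cv2) and the standard library are available. Lean on these libraries where they do the work, as an engineer would, in place of code of your own. Each camera call takes 0.05 s, during which the arm holds its last target. There are 200 camera calls.

## Working session

There is one attempt and no reset: what is moved stays moved. The work goes in short steps, Python scripts to look and compute and a tool call to move; the robot and the scene stay as the last step left them, time stands still between calls to the robot, and variables do not carry over. Pictures are saved under pics/ and viewed, at most 10 in all, crops included, and the job is handed in when it is done.

Besides the shell and the picture viewer there is one more tool, called after "Call:" by a JSON object that holds its "method" and its "body", one argument or row to a line. jog_arm: Moves the arm, as the interface text tells. Its arguments: {"type":"object","properties":{"deltas":{"type":"array"},"grip":{"type":"number"},"squeeze":{"type":"number"}},"required":["deltas"]}

```bash
mkdir -p pics; ls; cat > h.py <<'E'
import numpy as np, cv2
from station import arm, grab_frame
def K(f):
    h=f["img"].shape[0]; fl=h/2/np.tan(np.radians(f["vfov"])/2)
    return np.array([[fl,0,f["cx"]],[0,fl,f["cy"]],[0,0,1.]])
def cam(f):
    R=np.array(f["rotation"],float)
    if R.size==3:
        from scipy.spatial.transform import Rotation as Ro
        R=Ro.from_euler('xyz',R.ravel()).as_matrix()
    return R.reshape(3,3),np.array(f["xyz"],float)
def ray(f,uv):
    R,c=cam(f); p=cv2.undistortPoints(np.array(uv,float).reshape(-1,1,2),K(f),np.array(f["dist_coeffs"],float)).reshape(-1,2)
    return c,(R@np.c_[p,np.ones(len(p))].T).T
def atz(f,uv,z):
    c,d=ray(f,uv); return c+d*((z-c[2])/d[:,2])[:,None]
def proj(f,P):
    R,c=cam(f); rv=cv2.Rodrigues(R.T)[0]
    return cv2.projectPoints(np.array(P,float).reshape(-1,1,3),rv,-R.T@c,K(f),np.array(f["dist_coeffs"],float))[0].reshape(-1,2)
def tri(fs,uvs):
    A=np.zeros((3,3));b=np.zeros(3)
    for f,uv in zip(fs,uvs):
        c,d=ray(f,[uv]);d=d[0]/np.linalg.norm(d[0]);M=np.eye(3)-np.outer(d,d);A+=M;b+=M@c
    return np.linalg.solve(A,b)
def save(img,n): cv2.imwrite("pics/"+n,np.ascontiguousarray(img[...,::-1]))
E
python3 - <<'E'
from h import *
import pickle
fs={}
for n in("side","top"):
    f=grab_frame(n);fs[n]=f;save(f["img"],n+"0.png");print({k:v for k,v in f.items() if k!="img"})
pickle.dump(fs,open("f0.pkl","wb"))
print(arm.get_state())
E
```

```text
pics
{'vfov': 49.20062685733873, 'cx': 312.9816514852923, 'cy': 241.54561555472878, 'dist_coeffs': array([-0.0538827,  0.       ,  0.       ,  0.       ,  0.       ]), 'xyz': array([0.28093499, 0.61858892, 0.50730107]), 'rotation': array([-2.09479400e+00,  5.24273570e-04, -2.68473288e+00])}
{'vfov': 44.8305085291081, 'cx': 314.54344661300934, 'cy': 224.19444902252366, 'dist_coeffs': array([0.00819855, 0.        , 0.        , 0.        , 0.        ]), 'xyz': array([0.46920171, 0.01508069, 1.075386  ]), 'rotation': array([-3.01247381, -0.02730228, -1.5664614 ])}
{'t': 0.1, 'q': array([-1.03692581e+00,  3.59302958e-01,  1.11552584e-02, -2.98572897e-04,
       -1.22406141e+00, -2.88086063e-01]), 'qd': array([-0.00133844, -0.00039598,  0.00283592,  0.00274078, -0.00047423,
        0.00099709]), 'joint_efforts': array([-2.99150124e-04, -5.84162056e+01,  2.93752652e+01,  7.01555863e+00,
        1.01519926e-02, -9.09476194e-05]), 'eef_pos': array([ 0.16410222, -0.65431419,  0.22572819]), 'ee_rot': array([ 3.14015834e+00, -1.32306891e-04, -2.89590977e+00]), 'force': array([ 0.38748091,  0.43528202, -0.08299635]), 'moment': array([ 0.02026571, -0.02745672,  0.00701828]), 'gripper_force': 0.0, 'width': 0.08754339281201567}
```

View pics/side0.png

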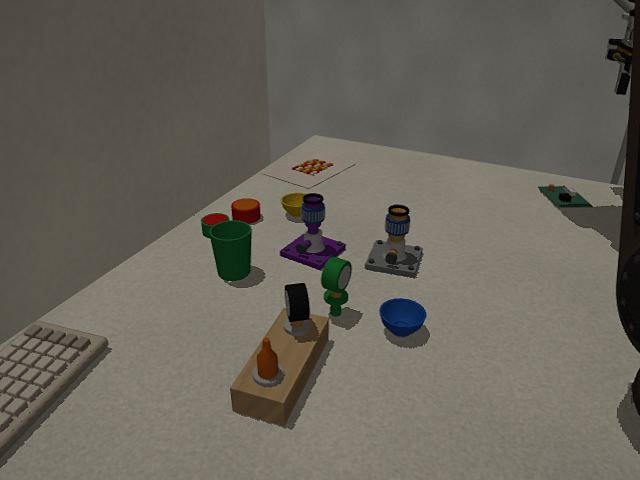

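View pics/top0.png

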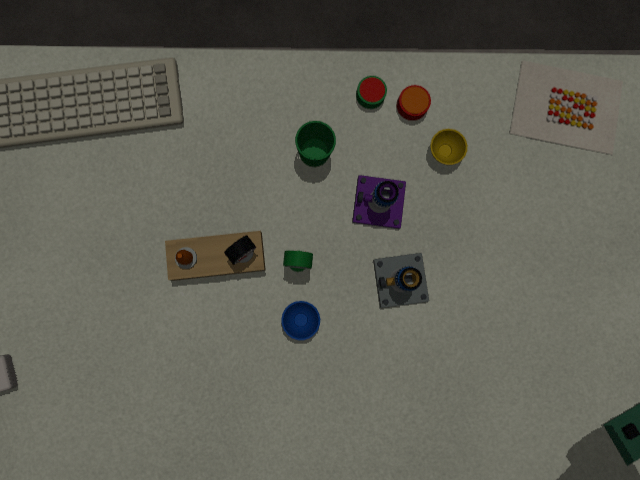

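Candidates. Coupler: the grey post is at side (395,257) / top (401,281), and the purple lookalike at side (313,250) / top (380,202). Gauge: the black one in the stand is at side (297,302) / top (240,250), and the green lookalike at side (337,280) / top (298,260). I choose the grey post and the black gauge, and check both in one crop.

```bash
python3 - <<'E'
from h import *
import pickle
fs=pickle.load(open("f0.pkl","rb"));s=fs["side"]["img"];t=fs["top"]["img"]
c=lambda i,x,y:cv2.resize(i[y:y+75,x:x+100],(400,300),interpolation=cv2.INTER_CUBIC)
save(np.vstack([np.hstack([c(s,345,200),c(s,250,275)]),np.hstack([c(t,360,240),c(t,190,215)])]),"crop1.png")
E
```

```text
(no output)
```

View pics/crop1.png

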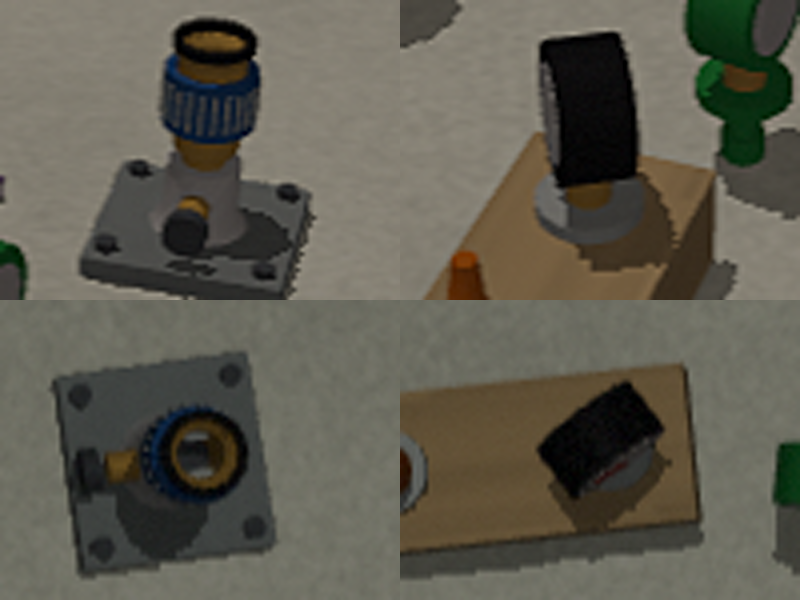

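The crop confirms the choice: grey post with an intact black seal ring (side ≈(399,210), top ≈(412,278)), and a black gauge in the stand turned about 35° in the top view, centre ≈(240,250).

```bash
python3 - <<'E'
from h import *
import pickle
fs=pickle.load(open("f0.pkl","rb"));s=fs["side"];t=fs["top"]
T=lambda L,ox,oy,cx,cy:[(ox+(x-cx)/4-.4,oy+(y-cy)/4-.4) for x,y in L]
b=atz(t,T([(53,378),(245,352),(275,548),(82,575)],360,240,0,300),.012)
print("base",b.mean(0),[np.linalg.norm(b[i]-b[i-1]).round(4) for i in range(4)])
bs=atz(s,T([(124,160),(312,193),(287,290),(80,265)],345,200,0,0),.012);print("base side",bs.mean(0),[np.linalg.norm(bs[i]-bs[i-1]).round(4) for i in range(4)])
r=tri([t,s],[T([(207,453)],360,240,0,300)[0],T([(215,41)],345,200,0,0)[0]]);print("ring",r)
# ring sized check
cen=b.mean(0)
for z in(.100,.107,.1135,.12,.1255):
    a=np.linspace(0,2*np.pi,60);P=np.c_[cen[0]+.0185*np.cos(a),cen[1]+.0185*np.sin(a),0*a+z]
    for n,f,o in(("t",t,(360,240,300)),("s",s,(345,200,0))):
        p=proj(f,P);p=(p-o[:2]+.4)*4+[0,o[2]];print(z,n,p.min(0).round(),p.max(0).round())
st=atz(t,[(166,240),(260.8,231.3),(264.3,270.3),(168.5,279)],.04)
print("stand",st.round(4),st.mean(0),[np.linalg.norm(st[i]-st[i-1]).round(4) for i in range(4)])
g=atz(t,T([(628,382),(662,430),(575,497),(540,450)],190,215,400,300),.085)
print("gauge",g.round(4),g.mean(0)); 
d=g[3]-g[0]+g[2]-g[1];print("face dir yaw",np.degrees(np.arctan2(d[1],d[0])), np.linalg.norm(d)/2)
E
```

```text
base [ 0.50533025 -0.17107553  0.012     ] [np.float64(0.0902), np.float64(0.0896), np.float64(0.0901), np.float64(0.0892)]
base side [ 0.50406859 -0.16927517  0.012     ] [np.float64(0.0967), np.float64(0.0896), np.float64(0.0855), np.float64(0.0896)]
ring [ 0.50629972 -0.17351387  0.10223178]
0.1 t [156. 412.] [244. 500.]
0.1 s [172.  29.] [258.  68.]
0.107 t [159. 411.] [248. 500.]
0.107 s [173.  15.] [259.  53.]
0.1135 t [162. 410.] [251. 500.]
0.1135 s [174.   2.] [261.  39.]
0.12 t [165. 409.] [254. 499.]
0.12 s [175. -12.] [262.  26.]
0.1255 t [167. 408.] [257. 499.]
0.1255 s [176. -24.] [263.  14.]
stand [[0.5734 0.2511 0.04  ]
 [0.5902 0.0834 0.04  ]
 [0.5207 0.0761 0.04  ]
 [0.5045 0.2441 0.04  ]] [0.54721876 0.16369513 0.04      ] [np.float64(0.0693), np.float64(0.1685), np.float64(0.0699), np.float64(0.1688)]
gauge [[0.5783 0.1045 0.085 ]
 [0.5578 0.0897 0.085 ]
 [0.5291 0.126  0.085 ]
 [0.5489 0.1412 0.085 ]] [0.55352954 0.11537269 0.085     ]
face dir yaw 128.50458039789123 0.04662303288856671
```

```bash
cat >> h.py <<'E'
def go(P,yawdeg=None,quiet=0):
    from scipy.spatial.transform import Rotation as Ro
    s=arm.get_state();R=Ro.from_euler('xyz',s["ee_rot"]).as_matrix()
    y=np.degrees(np.arctan2(R[1,0],R[0,0]));d=R.T@(np.array(P)-s["eef_pos"])/.06
    tn=0 if yawdeg is None else ((y-yawdeg+180)%360-180)/5
    print("t",round(s["t"],2),"pos",s["eef_pos"].round(4),"yaw",round(y,2),"F",s["force"].round(1),"w",round(s["width"],4),"gf",round(s["gripper_force"],1))
    print("delta",d.round(3),"turn",round(tn,2))
E
python3 - <<'E'
from h import *
import pickle
fs=pickle.load(open("f0.pkl","rb"));s=fs["side"];t=fs["top"]
for n,f,c in(("t",t,(411.5,278.2)),("s",s,(398.7,210.3))):
    x,y=int(c[0]),int(c[1]);g=f["img"].astype(int).max(2);m=(g<45).astype(np.uint8)
    w=np.zeros_like(m);w[y-16:y+17,x-16:x+17]=m[y-16:y+17,x-16:x+17]
    if n=="s": w[y+12:]=0
    k,l,st,ce=cv2.connectedComponentsWithStats(w);i=1+np.argmax(st[1:,4]);p=np.argwhere(l==i)[:,::-1]
    h=cv2.convexHull(p.astype(np.float32));e=cv2.fitEllipse(h);print(n,st[i],e,atz(f,[e[0]],.105))
go([.5055,-.172,.20],180)
E
```

```text
t [395 266  27  29 365] ((406.0809631347656, 281.3048400878906), (26.585386276245117, 33.28309631347656), 43.92941665649414) [[ 0.50050861 -0.16401827  0.105     ]]
s [389 205  21  17 157] ((400.294677734375, 212.55116271972656), (14.90719985961914, 25.29518699645996), 111.06782531738281) [[ 0.49846541 -0.15976351  0.105     ]]
t 0.1 pos [ 0.1641 -0.6543  0.2257] yaw -165.92 F [ 0.4  0.4 -0.1] w 0.0875 gf 0.0
delta [-7.474  6.413  0.437] turn 2.82
```

Call:
{"method": "jog_arm", "body": {
  "deltas": [
    [[-7.474, 6.413, 0.437, 2.82], [-7.474, 6.413, 0.437, 2.82], [-7.474, 6.413, 0.437, 2.82], [-7.474, 6.413, 0.437, 2.82], [-7.474, 6.413, 0.437, 2.82], [-7.474, 6.413, 0.437, 2.82], [-7.474, 6.413, 0.437, 2.82], [-7.474, 6.413, 0.437, 2.82]]
  ]
}}

```text
t: 1.1
eef_pos: [0.4528, -0.246, 0.2044]
ee_rot: [3.142, 0.0, 3.141]
force: [1.4, -0.7, 0.6]
width: 0.0875
gripper_force: 0.0
```

```bash
python3 -c "
from h import *
go([.5055,-.172,.13],180)"
```

```text
t 1.1 pos [ 0.4528 -0.246   0.2044] yaw 179.99 F [ 1.4 -0.7  0.6] w 0.0875 gf 0.0
delta [-0.877  1.233  1.24 ] turn -0.0
```

Call:
{"method": "jog_arm", "body": {
  "deltas": [
    [[-0.8, 1.15, 1.1, 0], [-0.8, 1.15, 1.1, 0], [-0.8, 1.15, 1.1, 0], [-0.8, 1.15, 1.1, 0], [-0.8, 1.15, 1.1, 0]]
  ]
}}

```text
t: 1.72
eef_pos: [0.5002, -0.1796, 0.1392]
ee_rot: [-3.142, 0.001, 3.14]
force: [0.4, -0.1, 0.3]
width: 0.0876
gripper_force: 0.0
```

```bash
python3 - <<'E'
from h import *
import pickle
fs={n:grab_frame(n) for n in("side","top")};pickle.dump(fs,open("f1.pkl","wb"))
go([.5055,-.172,.07],180)
s=fs["side"]["img"];t=fs["top"]["img"]
c=lambda i,x,y:cv2.resize(i[y:y+130,x:x+130],(400,400),interpolation=cv2.INTER_CUBIC)
save(np.hstack([c(s,335,140),c(t,345,215)]),"crop2.png")
E
```

```text
t 1.82 pos [ 0.5001 -0.1797  0.1392] yaw 179.91 F [-0.6 -0.6 -0.3] w 0.088 gf 0.0
delta [-0.088  0.128  1.154] turn -0.02
```

View pics/crop2.png

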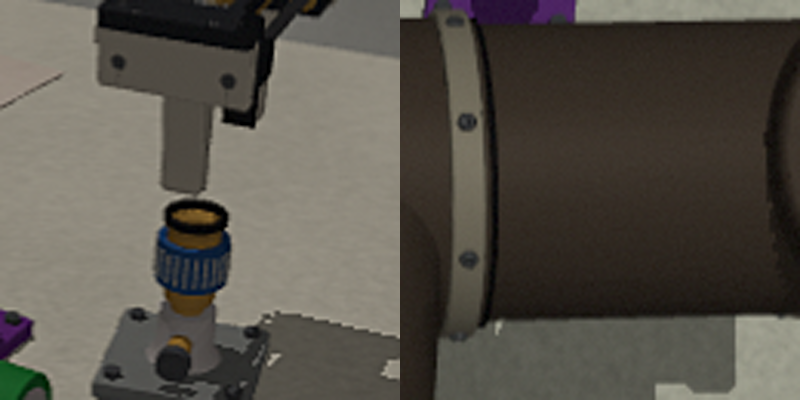

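```bash
python3 - <<'E'
from h import *
import pickle
f=pickle.load(open("f1.pkl","rb"))["side"]
p=proj(f,[[.5001+dx,-.1797+dy,.1392] for dy in(.044,.065) for dx in(-.0095,.0095)])
print((p-[335,140]+.35)*3.077)
# ring at candidates
a=np.linspace(0,2*np.pi,90)
for c in((.5053,-.1711),(.5055,-.172),(.5063,-.1735)):
  for z in (.104,.106,.108):
    q=proj(f,np.c_[c[0]+.0185*np.cos(a),c[1]+.0185*np.sin(a),0*a+z]);q=(q-[335,140]+.35)*3.077;print(c,z,q.min(0).round(1),q.max(0).round(1))
E
```

```text
[[207.4213059  187.95033074]
 [173.16995228 181.11183027]
 [194.95789013 203.68023484]
 [160.13476697 196.57868406]]
(0.5053, -0.1711) 0.104 [163.2 200.7] [229.8 230.3]
(0.5053, -0.1711) 0.106 [163.4 197.6] [230.1 227.1]
(0.5053, -0.1711) 0.108 [163.7 194.4] [230.4 223.8]
(0.5055, -0.172) 0.104 [163.4 200. ] [229.9 229.6]
(0.5055, -0.172) 0.106 [163.6 196.9] [230.2 226.3]
(0.5055, -0.172) 0.108 [163.9 193.7] [230.6 223.1]
(0.5063, -0.1735) 0.104 [162.9 198.7] [229.3 228.2]
(0.5063, -0.1735) 0.106 [163.2 195.6] [229.7 224.9]
(0.5063, -0.1735) 0.108 [163.4 192.4] [230.  221.7]
```

Call:
{"method": "jog_arm", "body": {
  "deltas": [
    [[-0.09, 0.13, 0.0, 0], [-0.09, 0.13, 0.3, 0], [-0.09, 0.13, 0.6, 0], [-0.09, 0.13, 0.9, 0], [-0.09, 0.13, 1.22, 0], [-0.09, 0.13, 1.22, 0]]
  ]
}}

```text
t: 2.58
eef_pos: [0.5048, -0.171, 0.0642]
ee_rot: [3.142, -0.003, 3.141]
force: [0.7, 0.3, 0.4]
width: 0.0882
gripper_force: 0.0
```

Call:
{"method": "jog_arm", "body": {
  "deltas": [
    [[0, 0, 0, 0], [0, 0, 0, 0], [0, 0, 0, 0], [0, 0, 0, 0], [0, 0, 0, 0], [0, 0, 0, 0]]
  ],
  "grip": 46,
  "squeeze": 10
}}

```text
t: 3.32
eef_pos: [0.5055, -0.1711, 0.0653]
ee_rot: [3.142, -0.0, 3.141]
force: [-0.6, 0.0, 0.4]
width: 0.0461
gripper_force: 0.0
```

Call:
{"method": "jog_arm", "body": {
  "deltas": [
    [[0, 0, 0, 0], [0, 0, 0, 0], [0, 0, 0, 0]]
  ],
  "grip": 35,
  "squeeze": 20
}}

```text
t: 3.7
eef_pos: [0.5055, -0.1725, 0.0654]
ee_rot: [-3.14, -0.0, 3.141]
force: [0.8, -8.9, -1.4]
width: 0.0418
gripper_force: 20.0
```

Call:
{"method": "jog_arm", "body": {
  "deltas": [
    [[0, -0.03, 0, 0], [0, -0.03, 0, 0], [0, -0.03, 0, 0]]
  ],
  "squeeze": 25
}}

```text
t: 4.08
eef_pos: [0.5055, -0.1727, 0.0654]
ee_rot: [3.141, 0.0, 3.141]
force: [-1.8, 2.8, 3.0]
width: 0.042
gripper_force: 25.0
```

Call:
{"method": "jog_arm", "body": {
  "deltas": [
    [[0, 0, 0.04, 0], [0, 0, 0.08, 0], [0, 0, 0.12, 0], [0, 0, 0.16, 0], [0, 0, 0.19, 0], [0, 0, 0.21, 0], [0, 0, 0.21, 0]]
  ]
}}

```text
t: 4.95
eef_pos: [0.5056, -0.1728, 0.0533]
ee_rot: [-3.142, 0.0, -3.142]
force: [-2.5, 5.8, 8.6]
width: 0.0415
gripper_force: 25.0
```

Moved 12 mm down; now open and look.

Call:
{"method": "jog_arm", "body": {
  "deltas": [
    [[0, 0, 0, 0], [0, 0, 0, 0], [0, 0, 0, 0], [0, 0, 0, 0]]
  ],
  "grip": 70
}}

```text
t: 5.45
eef_pos: [0.5055, -0.1731, 0.0525]
ee_rot: [-3.141, -0.0, 3.141]
force: [-0.2, 0.6, 0.3]
width: 0.0689
gripper_force: 0.0
```

Call:
{"method": "jog_arm", "body": {
  "deltas": [
    [[0, 0, -0.4, 0], [0, 0, -1.0, 0], [0, 0, -1.9, 0], [0, 0, -1.9, 0]]
  ]
}}

```text
t: 5.95
eef_pos: [0.5083, -0.1733, 0.1711]
ee_rot: [-3.141, 0.008, -3.141]
force: [0.1, 0.2, -0.9]
width: 0.0701
gripper_force: 0.0
```

```bash
python3 - <<'E'
from h import *
import pickle
fs={n:grab_frame(n) for n in("side",)};pickle.dump(fs,open("f2.pkl","wb"))
go([.5530,.1147,.17],128.5)
s=fs["side"]["img"]
c=lambda i,x,y,w,h:cv2.resize(i[y:y+h,x:x+w],(400,400),interpolation=cv2.INTER_CUBIC)
save(np.hstack([c(s,360,195,75,75),c(s,255,275,75,75)]),"crop3.png")
E
```

```text
t 6.0 pos [ 0.5067 -0.173   0.1687] yaw 179.99 F [ 0.3  0.2 -0.6] w 0.0702 gf 0.0
delta [-0.77   4.795 -0.019] turn 10.3
```

View pics/crop3.png

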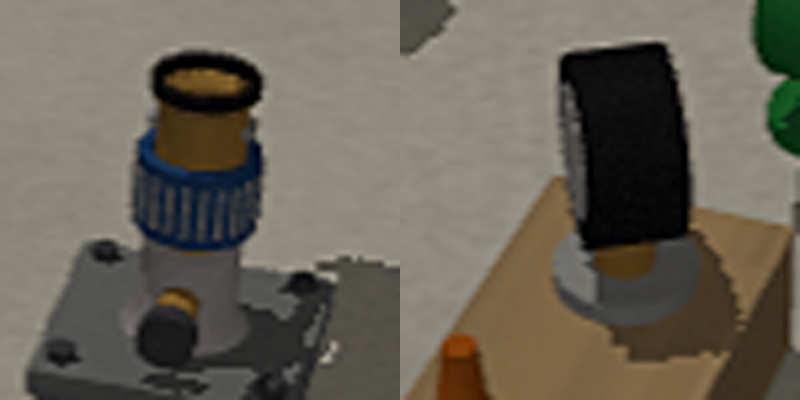

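Image shows the sleeve stays back, with ~10 mm more brass visible above it (crop at (205,130)). On to the gauge.

Call:
{"method": "jog_arm", "body": {
  "deltas": [
    [[-0.77, 4.78, 0, 10.3], [-0.77, 4.78, 0, 10.3], [-0.77, 4.78, 0, 10.3], [-0.77, 4.78, 0, 10.3], [-0.77, 4.78, 0, 10.3], [-0.77, 4.78, 0, 10.3], [-0.77, 4.78, 0, 10.3], [-0.77, 4.78, 0, 10.3]]
  ]
}}

```text
t: 7.0
eef_pos: [0.5514, 0.1131, 0.1659]
ee_rot: [-3.14, -0.0, 2.243]
force: [-0.9, -0.5, -0.4]
width: 0.0702
gripper_force: 0.0
```

```bash
python3 - <<'E'
from h import *
go([.5530,.1140,.066],128.5)
E
```

```text
t 7.0 pos [0.5514 0.1131 0.1659] yaw 128.5 F [-0.9 -0.5 -0.4] w 0.0702 gf 0.0
delta [-0.006  0.032  1.665] turn 0.0
```

Call:
{"method": "jog_arm", "body": {
  "deltas": [
    [[0, 0.03, 0.4, 0], [0, 0.03, 0.8, 0], [0, 0.03, 1.2, 0], [0, 0.03, 1.5, 0], [0, 0.03, 1.66, 0], [0, 0.03, 1.66, 0]]
  ]
}}

```text
t: 7.75
eef_pos: [0.553, 0.1142, 0.0666]
ee_rot: [-3.14, -0.0, 2.242]
force: [-0.5, 0.0, 0.3]
width: 0.0701
gripper_force: 0.0
```

Call:
{"method": "jog_arm", "body": {
  "deltas": [
    [[0, 0, 0, 0], [0, 0, 0, 0], [0, 0, 0, 0], [0, 0, 0, 0], [0, 0, 0, 0], [0, 0, 0, 0]]
  ],
  "grip": 20,
  "squeeze": 8
}}

```text
t: 8.5
eef_pos: [0.5532, 0.115, 0.0671]
ee_rot: [3.142, 0.0, 2.243]
force: [0.4, -0.2, 1.9]
width: 0.0258
gripper_force: 8.0
```

Call:
{"method": "jog_arm", "body": {
  "deltas": [
    [[0, 0, 0, 0], [0, 0, 0, 0], [0, 0, -0.1, 0], [0, 0, -0.3, 0], [0, 0, -0.6, 0], [0, 0, -1.1, 0], [0, 0, -1.6, 0], [0, 0, -2.1, 0]]
  ],
  "squeeze": 30
}}

```text
t: 9.5
eef_pos: [0.5531, 0.1149, 0.1948]
ee_rot: [3.141, 0.0, 2.242]
force: [1.2, -0.5, -1.5]
width: 0.0259
gripper_force: 30.0
```

```bash
python3 - <<'E'
from h import *
go([.5057,-.1728,.190],128.5)
E
```

```text
t 9.5 pos [0.5531 0.1149 0.1948] yaw 128.48 F [ 1.2 -0.5 -1.5] w 0.0259 gf 30.0
delta [-3.262 -3.603  0.079] turn -0.0
```

Call:
{"method": "jog_arm", "body": {
  "deltas": [
    [[-0.3, -0.33, 0, 0], [-0.8, -0.9, 0, 0], [-1.4, -1.5, 0, 0], [-2.0, -2.2, 0, 0], [-2.6, -2.87, 0, 0], [-3.05, -3.35, 0, 0], [-3.26, -3.6, 0, 0], [-3.26, -3.6, 0, 0]]
  ]
}}

```text
t: 10.5
eef_pos: [0.5054, -0.1738, 0.1937]
ee_rot: [3.141, 0.0, 2.24]
force: [0.6, -0.5, -1.4]
width: 0.026
gripper_force: 30.0
```

```bash
python3 - <<'E'
from h import *
import pickle
fs={n:grab_frame(n) for n in("side","top")};pickle.dump(fs,open("f3.pkl","wb"))
go([.5057,-.1728,.190],128.5)
s=fs["side"]["img"];t=fs["top"]["img"]
c=lambda i,x,y,w,h:cv2.resize(i[y:y+h,x:x+w],None,fx=5,fy=5,interpolation=cv2.INTER_CUBIC)
save(np.hstack([c(s,360,130,75,120),c(t,370,240,75,120)]),"crop4.png")
E
```

```text
t 10.6 pos [ 0.5059 -0.1725  0.1935] yaw 128.45 F [ 0.1 -0.1 -2.1] w 0.026 gf 30.0
delta [-0.002 -0.006  0.059] turn -0.01
```

View pics/crop4.png

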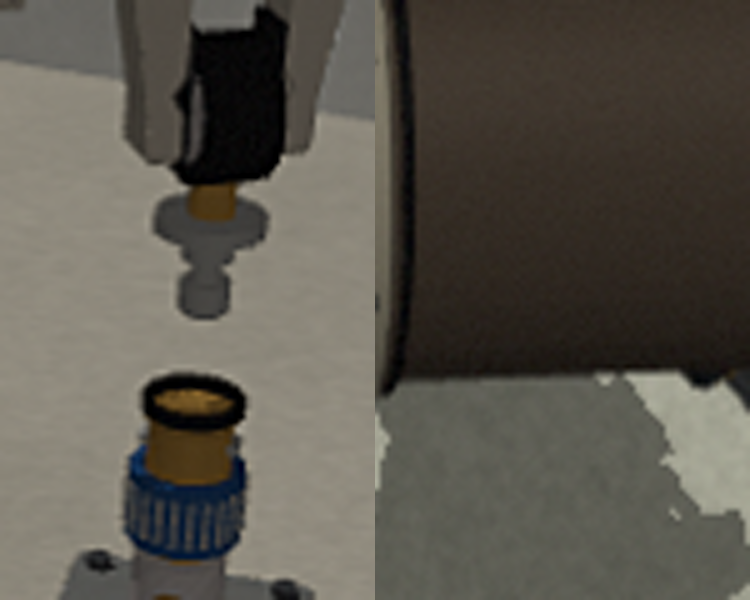

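```bash
python3 - <<'E'
from h import *
import pickle
f=pickle.load(open("f3.pkl","rb"))["side"]
a=np.linspace(0,2*np.pi,90)
def circ(x,y,z,r):
    q=(proj(f,np.c_[x+r*np.cos(a),y+r*np.sin(a),0*a+z])-[360,130]+.4)*5;return q.min(0).round(1),q.max(0).round(1)
x,y,z=.5059,-.1727,.1935
print("tip",circ(x,y,z-.057,.009));print("nose12",circ(x,y,z-.045,.009));print("flange lo",circ(x,y,z-.027,.019));print("flange hi",circ(x,y,z-.021,.019))
for zz in(.102,.104,.106,.108):print("ring",zz,circ(.5057,-.1728,zz,.0185))
for d in((.002,0),(0,.002)):print("d",d,circ(x+d[0],y+d[1],z-.057,.009))
E
```

```text
tip (array([175.1, 300.8]), array([228.6, 323.1]))
nose12 (array([177.8, 268.5]), array([231.7, 290.3]))
flange lo (array([151.8, 207.9]), array([266.7, 252.4]))
flange hi (array([153.1, 191.4]), array([268.4, 235.4]))
ring 0.102 (array([140.5, 379.4]), array([248.5, 427.5]))
ring 0.104 (array([140.9, 374.3]), array([249. , 422.2]))
ring 0.106 (array([141.3, 369.1]), array([249.5, 416.9]))
ring 0.108 (array([141.8, 364. ]), array([250. , 411.7]))
d (0.002, 0) (array([169.5, 299.8]), array([223. , 321.9]))
d (0, 0.002) (array([173.2, 303. ]), array([226.8, 325.3]))
```

Call:
{"method": "jog_arm", "body": {
  "deltas": [
    [[0, 0, 0.15, 0], [0, 0, 0.3, 0], [0, 0, 0.45, 0], [0, 0, 0.6, 0], [0, 0, 0.68, 0], [0, 0, 0.68, 0]]
  ]
}}

```text
t: 11.35
eef_pos: [0.5057, -0.1726, 0.1518]
ee_rot: [-3.141, -0.001, 2.242]
force: [-0.3, 0.8, -1.2]
width: 0.0261
gripper_force: 30.0
```

Call:
{"method": "jog_arm", "body": {
  "deltas": [
    [[0, 0, 0.03, 0], [0, 0, 0.06, 0], [0, 0, 0.09, 0], [0, 0, 0.09, 0]]
  ]
}}

```text
t: 11.85
eef_pos: [0.5057, -0.1726, 0.1468]
ee_rot: [-3.141, -0.0, 2.242]
force: [-0.2, 0.1, -1.4]
width: 0.0259
gripper_force: 30.0
```

Call:
{"method": "jog_arm", "body": {
  "deltas": [
    [[0, 0, 0.02, 0], [0, 0, 0.04, 0], [0, 0, 0.06, 0], [0, 0, 0.08, 0], [0, 0, 0.1, 0], [0, 0, 0.1, 0]]
  ]
}}

```text
t: 12.6
eef_pos: [0.5058, -0.1726, 0.1407]
ee_rot: [-3.141, -0.0, 2.242]
force: [-0.3, 0.1, -2.5]
width: 0.0257
gripper_force: 30.0
```

Call:
{"method": "jog_arm", "body": {
  "deltas": [
    [[0, 0, 0.015, 0], [0, 0, 0.03, 0], [0, 0, 0.045, 0], [0, 0, 0.045, 0]]
  ]
}}

```text
t: 13.1
eef_pos: [0.5059, -0.1726, 0.1384]
ee_rot: [3.141, 0.0, 2.243]
force: [-1.8, 0.3, 1.9]
width: 0.0261
gripper_force: 30.0
```

Contact with the trip plate begins (TCP ≈ 0.138). Continuing gently.

Call:
{"method": "jog_arm", "body": {
  "deltas": [
    [[0, 0, 0.015, 0], [0, 0, 0.03, 0], [0, 0, 0.03, 0]]
  ]
}}

```text
t: 13.48
eef_pos: [0.5059, -0.1725, 0.1362]
ee_rot: [-3.142, -0.0, 2.242]
force: [-1.2, 0.8, -0.5]
width: 0.026
gripper_force: 30.0
```

Call:
{"method": "jog_arm", "body": {
  "deltas": [
    [[0, 0, 0.015, 0], [0, 0, 0.03, 0], [0, 0, 0.03, 0]]
  ]
}}

```text
t: 13.85
eef_pos: [0.5057, -0.1725, 0.1343]
ee_rot: [-3.141, -0.0, 2.242]
force: [-0.5, -0.1, -1.0]
width: 0.0257
gripper_force: 30.0
```

Call:
{"method": "jog_arm", "body": {
  "deltas": [
    [[0, 0, 0.015, 0], [0, 0, 0.03, 0], [0, 0, 0.03, 0]]
  ]
}}

```text
t: 14.22
eef_pos: [0.5056, -0.1726, 0.1326]
ee_rot: [-3.141, -0.0, 2.242]
force: [-0.5, 0.5, -1.7]
width: 0.0257
gripper_force: 30.0
```

Call:
{"method": "jog_arm", "body": {
  "deltas": [
    [[0, 0, 0.015, 0], [0, 0, 0.03, 0], [0, 0, 0.03, 0]]
  ]
}}

```text
t: 14.6
eef_pos: [0.5059, -0.1726, 0.1312]
ee_rot: [3.141, 0.0, 2.243]
force: [-1.5, 0.4, 4.0]
width: 0.0258
gripper_force: 30.0
```

Call:
{"method": "jog_arm", "body": {
  "deltas": [
    [[0, 0, 0.01, 0], [0, 0, 0.02, 0], [0, 0, 0.02, 0]]
  ]
}}

```text
t: 14.98
eef_pos: [0.506, -0.1726, 0.1302]
ee_rot: [3.141, 0.0, 2.243]
force: [-3.2, 0.9, 7.4]
width: 0.0258
gripper_force: 30.0
```

```bash
python3 - <<'E'
from h import *
f=grab_frame("side");go([.5057,-.1728,.130])
s=f["img"];save(cv2.resize(s[165:265,355:440],None,fx=6,fy=6,interpolation=cv2.INTER_CUBIC),"crop5.png")
E
```

```text
t 15.03 pos [ 0.5059 -0.1726  0.1302] yaw 128.49 F [-3.1  1.2  6.4] w 0.0256 gf 30.0
delta [-0.    -0.005  0.004] turn 0
```

View pics/crop5.png

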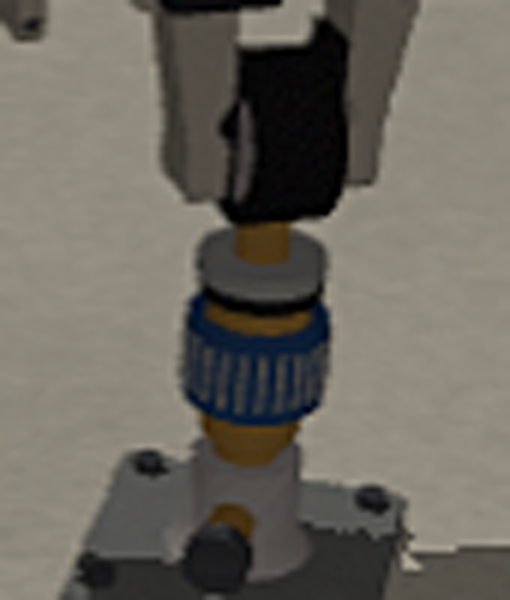

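```bash
python3 - <<'E'
from h import *
import pickle
def edge(im):
    i=im[210:250,375:420].astype(int);m=(i[...,2]>i[...,0]+25)&(i[...,2]>60)
    r=np.where(m.sum(1)>8)[0];return 210+r.min(),210+r.max(),m.sum(), (210+np.argwhere(m)[:,0].mean()).round(2)
for n in("f0","f2","f3"):print(n,edge(pickle.load(open(n+".pkl","rb"))["side"]["img"]))
print(edge(grab_frame("side")["img"]))
E
```

```text
Traceback (most recent call last):
ValueError: zero-size array to reduction operation minimum which has no identity
```

```bash
python3 - <<'E'
from h import *
import pickle
def edge(im):
    i=im[208:250,375:420].astype(int);m=(i[...,2]>i[...,0]+15)
    r=np.where(m.sum(1)>6)[0];return 208+r.min(),208+r.max(),m.sum(), (208+np.argwhere(m)[:,0].mean()).round(2)
for n in("f0","f2","f3"):print(n,edge(pickle.load(open(n+".pkl","rb"))["side"]["img"]))
print(edge(grab_frame("side")["img"]))
E
```

```text
f0 (np.int64(219), np.int64(235), np.int64(232), np.float64(225.56))
f2 (np.int64(225), np.int64(241), np.int64(236), np.float64(231.64))
f3 (np.int64(225), np.int64(241), np.int64(234), np.float64(231.65))
(np.int64(219), np.int64(235), np.int64(234), np.float64(225.65))
```

The sleeve edges are back at their start rows (219–235), so it is fully forward. Releasing.

Call:
{"method": "jog_arm", "body": {
  "deltas": [
    [[0, 0, 0, 0], [0, 0, 0, 0], [0, 0, 0, 0], [0, 0, 0, 0]]
  ],
  "grip": 70
}}

```text
t: 15.58
eef_pos: [0.5059, -0.1725, 0.1296]
ee_rot: [3.142, -0.0, 2.242]
force: [0.2, 0.4, -0.2]
width: 0.0598
gripper_force: 0.0
```

Call:
{"method": "jog_arm", "body": {
  "deltas": [
    [[0, 0, -0.2, 0], [0, 0, -0.5, 0], [0, 0, -1.0, 0], [0, 0, -1.6, 0], [0, 0, -2.0, 0], [0, 0, -2.0, 0], [0, 0, -2.0, 0]]
  ]
}}

```text
t: 16.45
eef_pos: [0.5056, -0.1725, 0.2498]
ee_rot: [3.141, -0.0, 2.242]
force: [-0.4, -0.1, -0.7]
width: 0.0703
gripper_force: 0.0
```

```bash
python3 - <<'E'
from h import *
f=grab_frame("side");go([.5057,-.1728,.130])
s=f["img"];save(s,"end.png");i=s[208:250,375:420].astype(int);m=(i[...,2]>i[...,0]+15);print((208+np.argwhere(m)[:,0].mean()))
E
```

```text
t 16.5 pos [ 0.5054 -0.1725  0.2493] yaw 128.48 F [0.1 0.3 0.3] w 0.07 gf 0.0
delta [-0.009  0.002  1.989] turn 0
225.58403361344537
```

View pics/end.png

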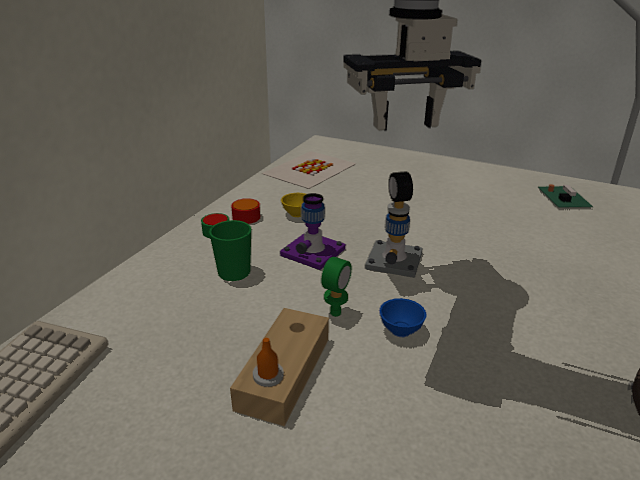

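The gauge stands upright in the grey coupler at (400,190), the sleeve is forward, and everything else is where it was.

```bash
python3 -c "
from station import arm
print(arm.job_done())"
```

```text
the job is handed in; nothing more can be done
None
```

The gauge is plugged fully into the grey coupler and released. The camera shows the sleeve sprung fully forward and nothing else moved. The highest force I read while pressing was about 9 N, and the job is handed in.

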